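Load the lens cartridge and latch it

ROBOT

A 7-joint arm with a two-finger parallel gripper is mounted at the origin on a cart in front of the work surface, level with it; the furniture and walls round the work are solid. World frame = base frame: x ahead of the robot, y to its left, z up, the work surface at z = 0. Lengths are in m, angles in rad, forces in N, time in s.
With the tool pointing down it reaches from about 0.4 to 0.875 m from the base axis. Payload 4.4 kg.
Tool frame: the origin (TCP) lies at the centre of the arm's flange, where the gripper is bolted on; the fingertips stand ctrl.tip_extent ahead of it and the grasp point (between the pads) lies 155 mm ahead of it (ctrl.tip_extent is the distance from the TCP to the fingertips, in m); z points along the fingers, y is the direction in which the jaws open and shut (so a half turn about z gives the same grasp; the last joint's range is limited). The gripper opens to 85 mm and grips with 20 to 120 N. Pads are 22 mm wide; open, the fingers measure 114 mm over their backs; the gripper's body (76 mm by 85 mm) begins 54 mm behind the grasp point. The pads swing forward as they close: fully open they stand 13 mm farther back than shut.
Start: joints at [-1.36, 0.628, 0.038, 1.517, -0.027, 0.996, -0.02], TCP at [0.178, 0.625, 0.405] pointing down, gripper open.
Joint ranges: [-3.06, 3.06], [-0.37, 2.12], [-1.25, 1.32], [0.18, 2.47], [-1.1, 4.24], [0.23, 1.98], [-2.94, 2.94]. Speed limits (rad/s): [2.57, 2.57, 3.14, 3.14, 3.14, 3.14, 3.14].

INTERFACE

Orientations are given as [roll, pitch, yaw] about the fixed x, y, z axes, in that order (R = Rz(yaw) Ry(pitch) Rx(roll)).
In Python, from bench import ctrl gives the robot as it stands. The module is installed in compiled form; this text tells all that it offers.
- The arm moves only by the tool servo_tool, never from a script. Its argument "commands" is a list of rows, each a list of 3 entries, a list of its own where there are three numbers: the shift along the tool's x, y, z in units of 25 mm (1.0 is 25 mm), then the turn about the tool's z in units of 8 degrees (1.0 is 8 degrees), then the finger opening in mm, from 0 to 85.4. In form: [[[dx, dy, dz], turn, gripper], ...]. A call has exactly 5 rows; each row is the pose to reach, as a shift and turn from the pose commanded when the call began, along the tool's axes at that moment; what a row does not reach only later rows make up. A row lasts 1/10 s, in which the tool goes at most 50 mm and 8.59 degrees, less where a joint would pass 70% of its speed; a pose out of reach is approached as far as the arm can. A call with a gripper value outside its range is refused whole. The fingers move at their own pace and stop on an object; the grip force is fixed at half the most. Time passes only in rows, so rows that repeat a pose let the fingers close, or fill a call up. It gives the time, the measured TCP pose, the force and the opening at its end, in the units of the state.
- ctrl.read_state(): the state, without advancing time (a new reading comes with each control period).
- ctrl.snapshot(name): name is "scene" or "top"; returns the picture (480x640x3 uint8, red, green, blue); there is no depth.
- ctrl.get_calibration(name): a dict with "fov_y" (degrees; the focal length in pixels is half the picture's height over the tangent of half this angle, whatever the lens; pixels are square), "cx", "cy" (the principal point, pixels), "T" (4x4, takes a point from camera to world coordinates). Camera axes: x right, y down, z forward; pixel columns grow to the right and rows downward; lengths in m; the calibration is good to about 2 mm. A picture is of the moment at which its call begins. get_calibration takes no time and is no camera call.
- ctrl.close_job(): hands the job in, once; it reports no verdict.
The state is a dict: "t": time; "joint_pos": joint angles; "qd": joint speeds; "joint_torque": joint torques, N m; "tool_pos": TCP position; "ee_rot": TCP orientation; "force": force on the tool from outside, world axes, zero at the start; "moment": the same for the moment, N m; "width": opening from 0.0 (shut) to 1.0 (fully open).
Only numpy, scipy, OpenCV 4.12 (cv2) and the standard library are available. Lean on these libraries where they do the work, as an engineer would, in place of code of your own. Each camera call takes 0.05 s, during which the arm holds its last target. There are 200 camera calls.

TASK

Take the lens cartridge from its cradle by the blue grip and slide its steel barrel into the bore of the lens mount until the collar is fully home against the face, feeling for the entry as the fit is close. Then swing the orange retaining bar down behind the collar to its rest, and leave the other things on the bench where they are.

Things in the scene. Friction and masses are not known exactly. Their poses are not given: they have to be found in the camera images.
- cartridge_grip (a point): Centre of the blue flat grip at the rear of the loose lens cartridge (about 0.15 kg); axes are the cartridge's: x along its axis to the nose, z up. The grip is 50 mm long (x), 16 mm wide (y), 36 mm high; take it across the 16 mm. It starts level in the cradle, this point 50 mm above the worktop. A 16 mm diameter stem leads from it to the collar.
- cartridge_collar (a point): Point on the cartridge's axis at the front (seating) face of its steel collar, 70 mm ahead of the grip's centre; axes as for the grip. The collar is 52 mm in diameter and extends 8 mm behind this point. Ahead of it the steel barrel runs 75 mm along +x, 30 mm in diameter, with a 2 mm chamfer at the nose.
- cradle: White fixed cradle, open at the top; base 120 x 80 x 8 mm, from 40 mm behind to 80 mm ahead of the origin, with two notched saddles 53 mm high, 28 mm behind and 55 mm ahead of it. Origin on the worktop below the cartridge's collar face at the start; x along the cartridge to its nose. The grip overhangs the base at the rear; the cartridge lifts straight up.
- bore_mouth (a point): Centre of the bore's mouth in the face of the fixed aluminium lens mount, 75 mm above the worktop; x into the bore (level), y left as one looks into it, z up. Bore round, 31.5 mm diameter, through the 80 mm deep block, mouth slightly chamfered. The face is 100 mm wide, its top 42 mm above the bore's axis. Home, the collar face lies flat on it. A foot 12 mm high stands 25 mm out.
- bar_pivot (a point): Pivot of the orange retaining bar: 15 mm out from the mount's face (-x of bore_mouth), 40 mm left of and 18 mm above the bore's axis. The bar turns in a plane parallel to the face; it is 8 mm thick (11 to 19 mm out from the face), 12 mm wide, and reaches 76 mm from the pivot.
- bar_end (a point): Centre of the small black knob (12 mm diameter, standing 10 mm out from the bar) near the bar's free end, 68 mm from the pivot.
- retaining_bar (a joint): Angle of the retaining bar, rad: 0 = down, level across the mount over its rest pin, behind the collar, its upper edge 24 mm above the bore's axis; 0.8 to 1.15 (start) = raised: the collar passes level below it, but its end overhangs the bore, so come level from the front. Grows as the free end rises. Light friction holds it anywhere; a push of 2 to 4 N moves it.
- objective_can_1: Loose off-white canister with a black lid, 40 mm diameter, 64 mm high; origin under its centre. Bystander.
- dust_blower: Loose black rubber blower, 54 mm diameter, 116 mm high; origin under its centre. Bystander.
- slide_box_2: Loose red box, 88 x 102 x 34 mm; origin under its centre. Bystander.
- screwdriver_1: Loose red screwdriver lying flat, 164 mm long along its y; origin under its middle. Bystander.
- lens_cartridge: The whole cartridge; its origin and axes are those of cartridge_collar.
There are look-alikes about, which are no part of the job. What is shaped like the lens_cartridge but green is not meant.

How it is judged:
By the outcome, as a careful person would: the job done as asked, in the order asked, and still so for the second after the job is handed in, with the robot touching nothing.
It also fails if it takes over 58 s, if anything falls off the work surface, if the arm or the gripper's body presses on something with over 40 N, if the wrist force passes 120 N, or if a joint passes its speed limit or range.

## Working session

There is one attempt and no reset: what is moved stays moved. The work goes in short steps, Python scripts to look and compute and a tool call to move; the robot and the scene stay as the last step left them, time stands still between calls to the robot, and variables do not carry over. Pictures are saved under pics/ and viewed, about 8 in all and at most 12, crops included, and the job is handed in when it is done.

Besides the shell and the picture viewer there is one more tool, called after "Call:" in YAML: its name, and indented under it one key for each argument. servo_tool: Moves the arm, as the interface text tells. Its arguments: {"type":"object","properties":{"commands":{"type":"array","items":{"type":"array"}}},"required":["commands"]}

```bash
mkdir -p pics; cat > h.py <<'E'
import numpy as np,cv2
from bench import ctrl
def snap(n,f):
    im=ctrl.snapshot(n); cv2.imwrite(f'pics/{f}.png',im[:,:,::-1]); return im
def cal(n):
    c=ctrl.get_calibration(n); return 240/np.tan(np.radians(c['fov_y']/2)),c['cx'],c['cy'],np.array(c['T'])
def ray(n,u,v,z):
    f,cx,cy,T=cal(n); d=T[:3,:3]@[(u-cx)/f,(v-cy)/f,1]; o=T[:3,3]; return o+d*(z-o[2])/d[2]
def proj(n,p):
    f,cx,cy,T=cal(n); q=T[:3,:3].T@(np.array(p)-T[:3,3]); return np.array([cx+f*q[0]/q[2],cy+f*q[1]/q[2]])
def tri(a,b):
    A=np.zeros((3,3));B=np.zeros(3)
    for n,u,v in (a,b):
        f,cx,cy,T=cal(n); d=T[:3,:3]@[(u-cx)/f,(v-cy)/f,1]; d/=np.linalg.norm(d); P=np.eye(3)-np.outer(d,d); A+=P;B+=P@T[:3,3]
    return np.linalg.solve(A,B)
E
python3 - <<'E'
from h import *
snap('scene','s0');snap('top','t0')
s=ctrl.read_state();print(s,ctrl.tip_extent)
for n in('scene','top'):print(cal(n))
E
```

```text
{'t': 0.1, 'joint_pos': array([-1.35980814,  0.62926295,  0.03844994,  1.51825967, -0.0270018 ,
        0.99630288, -0.02001321]), 'qd': array([ 0.00031412, -0.00114151,  0.00072313, -0.00312179,  0.00063541,
       -0.00118211, -0.00108668]), 'joint_torque': array([ 3.83113176e-03, -5.64532721e+01,  1.23068534e+00, -1.93975264e+01,
        1.12814654e-02,  5.31904574e-03,  2.01202766e-06]), 'tool_pos': array([0.17752241, 0.6250179 , 0.40387751]), 'ee_rot': array([-3.13987798e+00,  1.92182036e-05,  2.86478629e+00]), 'force': array([-0.20306427, -0.20327207, -0.50144005]), 'moment': array([ 0.01776865, -0.00766558,  0.01109569]), 'width': 1.000831040132112} 0.1734
(np.float64(469.15780167868235), 315.7535696453158, 239.6652279107076, array([[ 0.62562347, -0.46278245,  0.62803478, -0.15760091],
       [-0.78008975, -0.37878335,  0.49797907, -0.56262147],
       [ 0.00743314, -0.80147089, -0.5979876 ,  0.75686573],
       [ 0.        ,  0.        ,  0.        ,  1.        ]]))
(np.float64(565.4707123174019), 315.01277123189163, 230.42970079043943, array([[-3.20527654e-01, -9.16914880e-01,  2.37758546e-01,
         1.51297579e-01],
       [-9.47239133e-01,  3.10324484e-01, -8.02292921e-02,
         1.44266571e-01],
       [-2.18866328e-04, -2.50929905e-01, -9.68005235e-01,
         1.70847369e+00],
       [ 0.00000000e+00,  0.00000000e+00,  0.00000000e+00,
         1.00000000e+00]]))
```

View pics/s0.png

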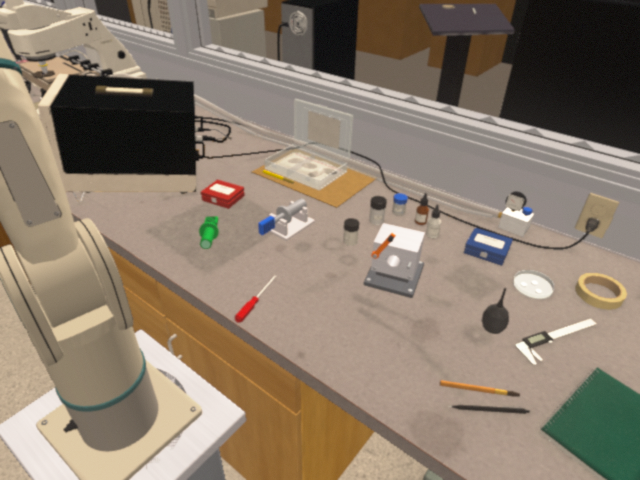

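View pics/t0.png

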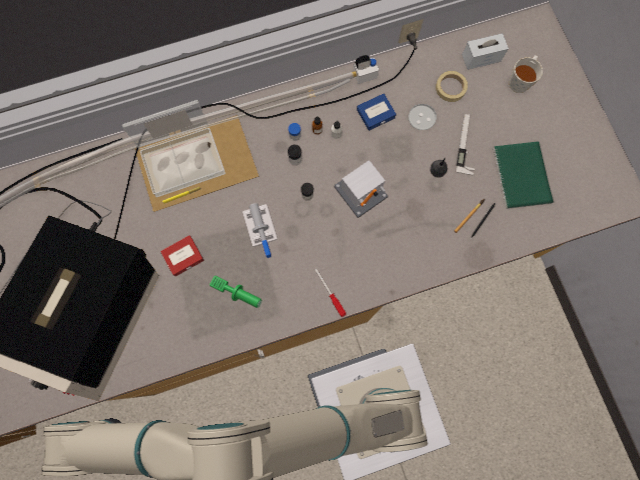

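Candidates: the blue-gripped cartridge (scene 283,217; top 260,230), and the green look-alike (scene 208,232; top 236,292). I choose the blue one in the white cradle. The mount with its orange bar is at scene (397,258) and top (362,190). Next, close crops.

```bash
python3 - <<'E'
from h import *
s=cv2.imread('pics/s0.png');t=cv2.imread('pics/t0.png')
z=lambda im,x,y,w,h:cv2.resize(im[y:y+h,x:x+w],(400,300),interpolation=cv2.INTER_CUBIC)
a=np.hstack([z(s,245,190,80,60),z(t,220,195,80,60)]);b=np.hstack([z(s,356,218,80,60),z(t,325,155,80,60)])
cv2.imwrite('pics/c0.png',np.vstack([a,b]))
E
```

```text
(no output)
```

View pics/c0.png

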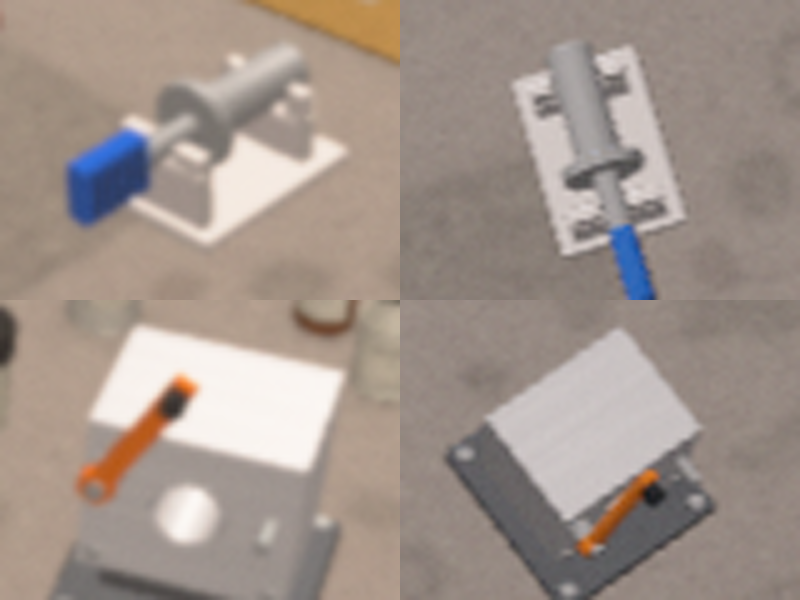

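Blue confirmed. In top px, the cradle base corners are (243,212), (266.4,204.4), (277,238.4) and (252.6,246). The mount top corners are (342,178.4), (369,160.6), (385.4,181) and (358,199), with the face on the lower-right edge. The bore in the scene is at (393.4,261).

```bash
cat >> h.py <<'E'
from scipy.optimize import least_squares
def fitpose(obs,x0):
    # obs: (cam,(u,v),local xyz); pose x,y,yaw
    def W(p,l): c,s=np.cos(p[2]),np.sin(p[2]); return np.array([p[0]+c*l[0]-s*l[1],p[1]+s*l[0]+c*l[1],l[2]])
    r=lambda p:np.concatenate([proj(n,W(p,l))-np.array(uv) for n,uv,l in obs])
    return least_squares(r,x0,x_scale=[.01,.01,.05]),W
E
python3 - <<'E'
from h import *
for u,v in((243,212),(266.4,204.4),(277,238.4),(252.6,246)):print('cradle',ray('top',u,v,.008).round(4))
for u,v in((342,178.4),(369,160.6),(385.4,181),(358,199)):print('mount',ray('top',u,v,.117).round(4))
# scene pts
sc=lambda x,y:(245+x/5,190+y/5); tc=lambda x,y:(220+(x-400)/5,195+y/5)
sm=lambda x,y:(356+x/5,218+(y-300)/5); tm=lambda x,y:(325+(x-400)/5,155+(y-300)/5)
C=[('top',tc(515,85),(.08,.04,.008)),('top',tc(632,47),(.08,-.04,.008)),('top',tc(685,217),(-.04,-.04,.008)),('top',tc(563,255),(-.04,.04,.008)),
('scene',sc(208,244),(-.04,-.04,.008)),('scene',sc(348,150),(.08,-.04,.008))]
p0=ray('top',260,228,0)
def run(o,x0s):
    b=min((fitpose(o,x0) for x0 in x0s),key=lambda r:r[0].cost); print(b[0].x.round(4),np.degrees(b[0].x[2]).round(2),'res',b[0].fun.reshape(-1,2).round(1).tolist());return b[0].x
c=run(C,[[p0[0],p0[1],a] for a in (0,1.5,3,-1.5)])
# mount local: x into bore,y left, origin under mouth; left looking in
M=[('top',tm(565,520),(0,.05,.117)),('top',tm(702,430),(0,-.05,.117)),('top',tm(620,328),(.08,-.05,.117)),('top',tm(485,417),(.08,.05,.117)),
('scene',sm(92,418),(0,.05,.117)),('scene',sm(307,471),(0,-.05,.117)),('scene',sm(345,375),(.08,-.05,.117)),('scene',sm(137,326),(.08,.05,.117)),('scene',sm(187,515),(0,0,.075))]
p0=ray('top',372,190,.1)
m=run(M,[[p0[0],p0[1],a] for a in (0,1.5,3,-1.5)])
g=[c[0]-.07*np.cos(c[2]),c[1]-.07*np.sin(c[2]),.05];print('grip',g,proj('top',g),proj('scene',g))
E
```

```text
cradle [0.6978 0.1979 0.008 ]
cradle [0.698 0.121 0.008]
cradle [0.5825 0.1229 0.008 ]
cradle [0.5837 0.2016 0.008 ]
mount [ 0.6681 -0.1151  0.117 ]
mount [ 0.6954 -0.2107  0.117 ]
mount [ 0.619  -0.2347  0.117 ]
mount [ 0.5923 -0.1385  0.117 ]
[0.6207 0.1616 6.2682] 359.14 res [[-1.1, -0.8], [-0.0, -0.7], [0.5, 0.6], [0.0, 0.8], [-0.2, 0.6], [0.5, 0.0]]
[ 0.6058 -0.1853  0.2847] 16.31 res [[-0.3, 0.3], [-0.5, -0.1], [-0.1, -0.3], [-0.1, -0.1], [-0.4, 0.2], [0.2, 0.3], [0.2, -0.1], [0.2, 0.2], [0.1, 0.6]]
grip [np.float64(0.5507329100107706), np.float64(0.1626752021165089), 0.05] [266.71554596 248.94420936] [266.91849119 225.91873632]
```

```bash
cat >> h.py <<'E'
from scipy.spatial.transform import Rotation as Ro
def go(p,yaw):
    s=ctrl.read_state(); R=Ro.from_euler('xyz',s['ee_rot']).as_matrix()
    d=R.T@(np.array(p)-s['tool_pos'])/.025
    w=Ro.from_matrix(R.T@Ro.from_euler('xyz',[np.pi,0,yaw]).as_matrix()).as_rotvec()
    print('t',round(s['t'],2),'pos',s['tool_pos'].round(4),'rot',s['ee_rot'].round(4),'F',s['force'].round(1),'M',s['moment'].round(2),'w',round(s['width'],3))
    print('  shift',d.round(3),'turn',(np.degrees(w)/8).round(3))
CY=-.015; MY=.2847
E
python3 - <<'E'
from h import *
for u,v in((155,265),(130,245),(100,385)):print('box',ray('top',u,v,.2).round(3))
print('can',ray('top',307,190,.06),'red',ray('top',183,255,.03),'sd',ray('top',330,290,.01))
go([.5407,.1628,.32],np.pi+CY)
E
```

```text
box [0.569 0.461 0.2  ]
box [0.645 0.512 0.2  ]
box [0.31  0.675 0.2  ]
can [ 0.68546838 -0.01014941  0.06      ] red [0.61898417 0.40900971 0.03      ] sd [0.37789202 0.02019462 0.01      ]
t 0.1 pos [0.1775 0.625  0.4039] rot [-3.1399  0.      2.8648] F [-0.2 -0.2 -0.5] M [ 0.02 -0.01  0.01] w 1.001
  shift [-19.027 -13.809   3.379] turn [-1.200e-02 -1.000e-03 -1.875e+00]
```

Call:
servo_tool:
  commands:
    - [[-1.5,-1.1,0],-0.2,85]
    - [[-3.0,-2.2,0],-0.5,85]
    - [[-4.6,-3.35,0.2],-0.8,85]
    - [[-6.2,-4.5,0.5],-1.2,85]
    - [[-7.8,-5.7,0.9],-1.875,85]

```text
t: 0.6
tool_pos: [0.3266, 0.4341, 0.3823]
ee_rot: [3.141, 0.001, 3.13]
force: [1.7, -0.2, -0.2]
width: 0.991
```

```bash
python3 -c "
from h import *
go([.5407,.1628,.30],np.pi+CY)"
```

```text
t 0.6 pos [0.3266 0.4341 0.3823] rot [3.1412e+00 7.0000e-04 3.1300e+00] F [ 1.7 -0.2 -0.2] M [-0.01 -0.1  -0.01] w 0.991
  shift [ -8.687 -10.753   3.293] turn [0.002 0.005 0.024]
```

Call:
servo_tool:
  commands:
    - [[-1.3,-1.5,0.3],0,85]
    - [[-2.5,-3.0,0.6],0,85]
    - [[-3.7,-4.5,1.0],0,85]
    - [[-4.9,-6.0,1.4],0,85]
    - [[-6.1,-7.5,1.8],0,85]

```text
t: 1.1
tool_pos: [0.4762, 0.2442, 0.3369]
ee_rot: [-3.142, -0.0, 3.127]
force: [0.7, 0.3, 0.2]
width: 0.996
```

Call:
servo_tool:
  commands:
    - [[-1.2,-1.5,0.3],0,85]
    - [[-2.0,-2.6,0.6],0,85]
    - [[-2.6,-3.2,0.9],0,85]
    - [[-2.6,-3.2,1.2],0,85]
    - [[-2.6,-3.2,1.4],0,85]

```text
t: 1.6
tool_pos: [0.5386, 0.165, 0.3014]
ee_rot: [3.142, -0.002, 3.126]
force: [-0.4, 0.8, -0.7]
width: 0.996
```

```bash
python3 - <<'E'
from h import *
go([.5407,.1628,.205],np.pi+CY)
s=snap('scene','s1');t=snap('top','t1')
z=lambda im,x,y,w,h:cv2.resize(im[y:y+h,x:x+w,::-1],(400,300),interpolation=cv2.INTER_CUBIC)
cv2.imwrite('pics/c1.png',np.hstack([z(s,230,170,120,90),z(t,220,195,120,90)]))
E
```

```text
t 1.6 pos [0.5386 0.165  0.3014] rot [ 3.1415e+00 -1.8000e-03  3.1259e+00] F [-0.4  0.8 -0.7] M [-0.02  0.03 -0.04] w 0.996
  shift [-0.091 -0.087  3.857] turn [ 0.001 -0.013 -0.005]
```

View pics/c1.png

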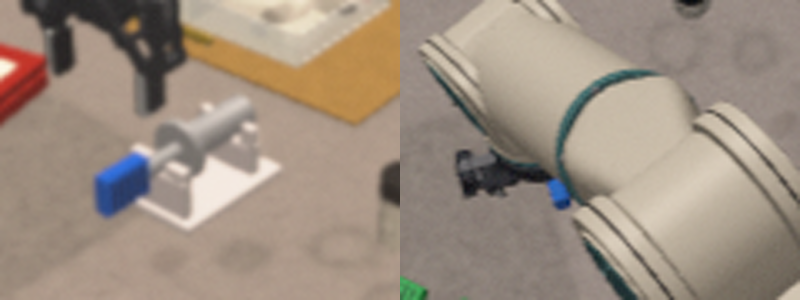

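The jaws straddle the blue grip (crop 122,185), about 10 cm above it. Descending.

Call:
servo_tool:
  commands:
    - [[-0.05,-0.05,0.8],0,85]
    - [[-0.07,-0.07,1.7],0,70]
    - [[-0.07,-0.07,2.6],0,55]
    - [[-0.07,-0.07,3.4],0,45]
    - [[-0.07,-0.07,3.85],0,40]

```text
t: 2.2
tool_pos: [0.5397, 0.1647, 0.205]
ee_rot: [3.141, -0.002, 3.129]
force: [0.1, 0.4, 0.5]
width: 0.465
```

```bash
python3 - <<'E'
from h import *
go([.5407,.1628,.205],np.pi+CY)
s=snap('scene','s2')
cv2.imwrite('pics/c2.png',cv2.resize(s[180:255,230:330,::-1],(800,600),interpolation=cv2.INTER_CUBIC))
E
```

```text
t 2.2 pos [0.5397 0.1647 0.205 ] rot [ 3.1415e+00 -2.0000e-03  3.1293e+00] F [0.1 0.4 0.5] M [-0.01  0.01  0.01] w 0.465
  shift [-0.043 -0.075  0.001] turn [ 0.001 -0.014  0.019]
```

View pics/c2.png

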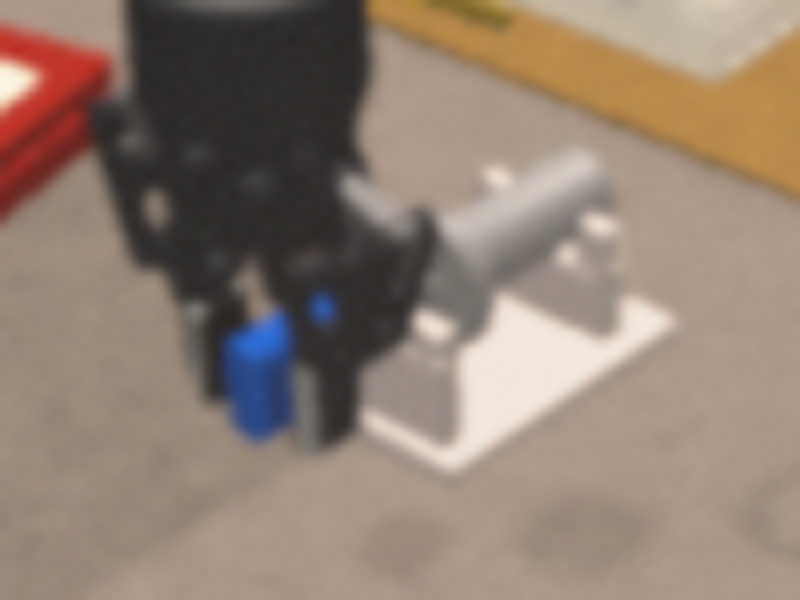

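The grip sits between the fingers. Correcting 1.9 mm sideways and closing.

Call:
servo_tool:
  commands:
    - [[-0.02,-0.07,0],0,40]
    - [[-0.02,-0.07,0],0,20]
    - [[-0.02,-0.07,0],0,5]
    - [[-0.02,-0.07,0],0,5]
    - [[-0.02,-0.07,0],0,5]

```text
t: 2.75
tool_pos: [0.5417, 0.1632, 0.2073]
ee_rot: [3.139, 0.003, 3.129]
force: [-0.5, 5.1, 3.9]
width: 0.181
```

Call:
servo_tool:
  commands:
    - [[0,0,0],0,5]
    - [[0,0,0],0,5]
    - [[0,0,-0.3],0,5]
    - [[0,0,-0.8],0,5]
    - [[0,0,-1.5],0,5]

```text
t: 3.25
tool_pos: [0.5409, 0.1601, 0.2439]
ee_rot: [-3.139, -0.002, 3.125]
force: [0.6, -0.3, -1.5]
width: 0.176
```

```bash
python3 - <<'E'
from h import *
c=np.array([np.cos(MY),np.sin(MY),0]);m=np.array([.6058,-.1853,0])
go([.5407,.1628,.23],np.pi+CY)
print('pre',m-.205*c); go(m-.205*c+[0,0,.285],np.pi+MY)
E
```

```text
t 3.25 pos [0.5409 0.1601 0.2439] rot [-3.1394e+00 -2.2000e-03  3.1252e+00] F [ 0.6 -0.3 -1.5] M [0.01 0.08 0.01] w 0.176
  shift [0.008 0.109 0.557] turn [-0.016 -0.016 -0.01 ]
pre [ 0.40905208 -0.24287826  0.        ]
t 3.25 pos [0.5409 0.1601 0.2439] rot [-3.1394e+00 -2.2000e-03  3.1252e+00] F [ 0.6 -0.3 -1.5] M [0.01 0.08 0.01] w 0.176
  shift [  5.011 -16.207  -1.596] turn [-0.013 -0.018 -2.157]
```

Call:
servo_tool:
  commands:
    - [[0,0,-0.8],0,5]
    - [[0.2,-0.6,-1.5],0,5]
    - [[0.6,-1.8,-1.6],-0.1,5]
    - [[1.0,-3.2,-1.6],-0.3,5]
    - [[1.4,-4.6,-1.6],-0.5,5]

```text
t: 3.75
tool_pos: [0.5039, 0.0448, 0.2846]
ee_rot: [-3.14, 0.0, -3.087]
force: [-0.2, -0.8, -1.3]
width: 0.181
```

```bash
python3 - <<'E'
from h import *
go([.409,-.2429,.285],np.pi+MY)
E
```

```text
t 3.75 pos [0.5039 0.0448 0.2846] rot [-3.1401e+00  3.0000e-04 -3.0866e+00] F [-0.2 -0.8 -1.3] M [-0.02  0.06  0.05] w 0.181
  shift [ 4.4220e+00 -1.1283e+01  1.0000e-03] turn [-1.100e-02  1.000e-03 -1.645e+00]
```

Call:
servo_tool:
  commands:
    - [[0.5,-1.4,0],-0.2,5]
    - [[1.1,-2.8,0],-0.5,5]
    - [[1.6,-4.2,0],-0.8,5]
    - [[2.2,-5.6,0],-1.1,5]
    - [[2.8,-7.0,0],-1.4,5]

```text
t: 4.25
tool_pos: [0.4431, -0.1341, 0.2844]
ee_rot: [-3.14, -0.001, -2.891]
force: [0.3, -0.4, -1.6]
width: 0.179
```

```bash
python3 - <<'E'
from h import *
go([.409,-.2429,.285],np.pi+MY)
E
```

```text
t 4.25 pos [ 0.4431 -0.1341  0.2844] rot [-3.1401e+00 -9.0000e-04 -2.8913e+00] F [ 0.3 -0.4 -1.6] M [-0.08  0.    0.02] w 0.179
  shift [ 2.398 -3.881 -0.018] turn [-0.011 -0.006 -0.247]
```

Call:
servo_tool:
  commands:
    - [[0.8,-1.3,0],-0.12,5]
    - [[1.6,-2.6,0],-0.24,5]
    - [[2.3,-3.7,0],-0.25,5]
    - [[2.4,-3.88,0.4],-0.25,5]
    - [[2.4,-3.88,1.2],-0.25,5]

```text
t: 4.75
tool_pos: [0.4093, -0.2433, 0.2548]
ee_rot: [-3.138, 0.001, -2.862]
force: [0.9, -0.1, -2.1]
width: 0.175
```

Call:
servo_tool:
  commands:
    - [[0,0,0.5],0,5]
    - [[0,0,0.9],0,5]
    - [[0,0,0.95],0,5]
    - [[0,0,0.95],0,5]
    - [[0,0,0.95],0,5]

```text
t: 5.25
tool_pos: [0.4104, -0.2404, 0.2304]
ee_rot: [-3.141, 0.001, -2.856]
force: [-0.2, 0.1, -1.9]
width: 0.182
```

```bash
python3 - <<'E'
from h import *
go([.409,-.2429,.230],np.pi+MY)
s=snap('scene','s3');t=snap('top','t3')
z=lambda im,x,y,w,h:cv2.resize(im[y:y+h,x:x+w,::-1],(400,600),interpolation=cv2.INTER_CUBIC)
cv2.imwrite('pics/c3.png',np.hstack([z(s,345,215,80,120),z(t,330,160,80,120)]))
E
```

```text
t 5.25 pos [ 0.4104 -0.2404  0.2304] rot [-3.1409e+00  5.0000e-04 -2.8562e+00] F [-0.2  0.1 -1.9] M [-0.08  0.07 -0.02] w 0.182
  shift [ 0.082 -0.078  0.017] turn [-0.005  0.004  0.005]
```

View pics/c3.png

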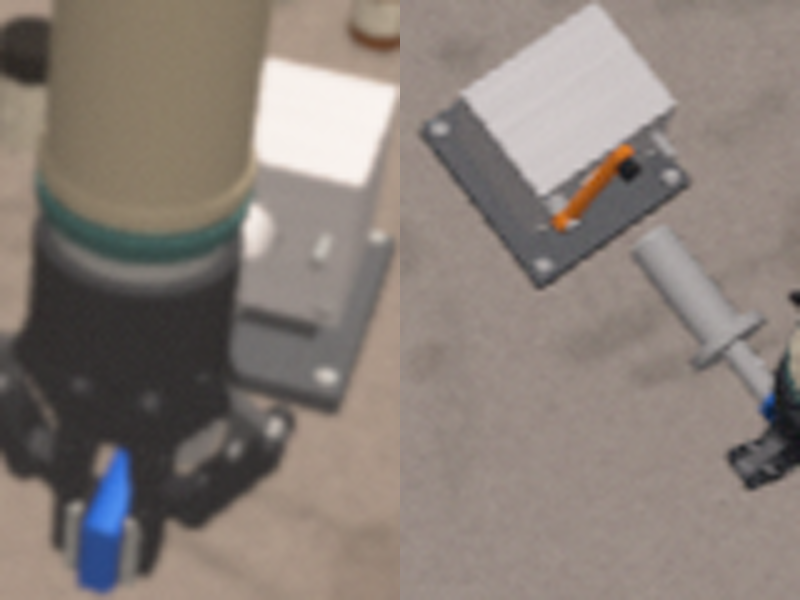

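The top view shows the barrel nose (crop 652,240) in front of the face and aligned by eye. I'll measure its sideways offset and yaw numerically.

```bash
cat >> h.py <<'E'
from scipy.ndimage import map_coordinates
MC=np.array([.6058,-.1853,.075]); 
def axes(): c=np.array([np.cos(MY),np.sin(MY),0]); return c,np.array([-c[1],c[0],0]),np.array([0,0,1.])
def lateral(im,s,back=.08,zax=None):
    """offset (mm, +y mount-left) of barrel seen in top image versus the mount axis"""
    c,l,_=axes(); g=im.astype(float); tcp=s['tool_pos']
    along=(tcp-MC)@c; out=[]
    for k in np.arange(.012,.066,.006):      # distance ahead of the collar
        p=MC+c*(along+back+k); p[2]=.075
        ys=np.arange(-.035,.0351,.0005); uv=np.array([proj('top',p+l*y) for y in ys])
        pr=np.mean([map_coordinates(g[:,:,i],[uv[:,1],uv[:,0]],order=1) for i in range(3)],0)
        out.append((along+back+k,ys,pr))
    return out
E
python3 - <<'E'
from h import *
s=ctrl.read_state(); im=cv2.imread('pics/t3.png')
for d,ys,pr in lateral(im,s):
    print(round(d,3),pr[::6].round(0).astype(int).tolist())
c,l,_=axes(); print('tcp lateral',(s['tool_pos']-MC)@l*1000, s['tool_pos'])
print((np.arange(-.035,.0351,.0005)[::6]*1000).tolist())
E
```

```text
-0.111 [141, 142, 142, 138, 138, 137, 133, 137, 151, 159, 165, 167, 164, 156, 148, 134, 117, 121, 138, 139, 143, 141, 139, 137]
-0.105 [135, 137, 138, 138, 140, 140, 136, 137, 150, 160, 166, 167, 164, 159, 148, 134, 115, 115, 134, 141, 141, 142, 140, 139]
-0.099 [132, 133, 134, 135, 136, 136, 128, 135, 150, 160, 167, 169, 164, 159, 149, 136, 112, 114, 132, 137, 137, 138, 135, 133]
-0.093 [133, 134, 134, 132, 131, 130, 125, 132, 151, 161, 165, 167, 165, 157, 148, 134, 113, 114, 127, 131, 131, 130, 126, 122]
-0.087 [137, 137, 139, 140, 140, 139, 138, 140, 152, 161, 166, 166, 164, 158, 148, 134, 114, 104, 124, 130, 128, 125, 126, 126]
-0.081 [138, 139, 140, 139, 139, 139, 137, 142, 154, 164, 167, 168, 163, 156, 147, 133, 114, 113, 131, 133, 131, 130, 131, 133]
-0.075 [139, 137, 141, 142, 139, 137, 133, 137, 154, 163, 167, 167, 163, 157, 148, 133, 113, 114, 131, 134, 135, 136, 137, 139]
-0.069 [140, 141, 141, 141, 140, 138, 139, 143, 154, 162, 166, 168, 165, 158, 146, 133, 110, 112, 132, 141, 144, 141, 140, 140]
-0.063 [141, 140, 139, 140, 140, 139, 139, 144, 154, 163, 166, 167, 163, 156, 146, 132, 113, 119, 137, 140, 141, 141, 140, 136]
tcp lateral 1.9104828371343536 [ 0.41039578 -0.24049441  0.23045231]
[-35.0, -32.0, -28.999999999999996, -25.999999999999996, -22.999999999999993, -19.99999999999999, -16.999999999999986, -13.999999999999984, -10.999999999999982, -7.99999999999998, -4.999999999999977, -1.999999999999974, 1.0000000000000286, 4.000000000000031, 7.000000000000034, 10.000000000000037, 13.000000000000039, 16.000000000000043, 19.000000000000046, 22.000000000000046, 25.00000000000005, 28.000000000000053, 31.000000000000057, 34.00000000000006]
```

The barrel is parallel to the bore and about 1.9 mm left, which agrees with the TCP reading. Advancing with the correction.

Call:
servo_tool:
  commands:
    - [[-0.4,-0.04,0.01],0,5]
    - [[-0.8,-0.075,0.01],0,5]
    - [[-1.2,-0.075,0.01],0,5]
    - [[-1.2,-0.075,0.01],0,5]
    - [[-1.2,-0.075,0.01],0,5]

```text
t: 5.85
tool_pos: [0.4397, -0.2335, 0.2295]
ee_rot: [3.141, -0.0, -2.856]
force: [-0.4, 0.1, -1.2]
width: 0.179
```

```bash
cat >> h.py <<'E'
def mf():
    s=ctrl.read_state(); c,l,k=axes(); d=s['tool_pos']-MC
    print('t',round(s['t'],2),'nose_x %.1f collar_x %.1f lat %.2f z %.2f mm'%((d@c+.155)*1e3,(d@c+.08)*1e3,d@l*1e3,(d[2]-.155)*1e3),'yaw %.2f deg'%np.degrees((s['ee_rot'][2]-MY)%(2*np.pi)-np.pi),'F',[round(float(s['force']@a),1) for a in(c,l,k)],'M',[round(float(s['moment']@a),2) for a in(c,l,k)],'w',round(s['width'],3))
E
python3 - <<'E'
from h import *
mf();mf()
E
```

```text
t 5.85 nose_x -17.9 collar_x -92.9 lat 0.39 z -0.46 mm yaw 0.08 deg F [-0.4, 0.2, -1.2] M [0.04, 0.11, 0.01] w 0.179
t 5.85 nose_x -17.9 collar_x -92.9 lat 0.39 z -0.46 mm yaw 0.08 deg F [-0.4, 0.2, -1.2] M [0.04, 0.11, 0.01] w 0.179
```

Call:
servo_tool:
  commands:
    - [[-0.2,-0.01,-0.02],0,5]
    - [[-0.4,-0.01,-0.02],0,5]
    - [[-0.6,-0.01,-0.02],0,5]
    - [[-0.75,-0.01,-0.02],0,5]
    - [[-0.85,-0.01,-0.02],0,5]

```text
t: 6.35
tool_pos: [0.4596, -0.2281, 0.23]
ee_rot: [3.141, -0.002, -2.857]
force: [-4.9, -2.1, 1.1]
width: 0.176
```

```bash
python3 - <<'E'
from h import *
mf()
t=snap('top','t4');mf()
E
```

```text
t 6.35 nose_x 2.7 collar_x -72.3 lat 0.01 z 0.01 mm yaw 0.02 deg F [-5.3, -0.7, 1.1] M [-0.02, 0.85, -0.11] w 0.176
t 6.4 nose_x 2.6 collar_x -72.4 lat -0.04 z -0.01 mm yaw 0.01 deg F [-2.4, 1.0, 0.2] M [-0.03, 0.37, 0.01] w 0.179
```

Call:
servo_tool:
  commands:
    - [[-0.05,0,0],0,5]
    - [[-0.1,0,0],0,5]
    - [[-0.15,0,0],0,5]
    - [[-0.2,0,0],0,5]
    - [[-0.2,0,0],0,5]

```text
t: 6.9
tool_pos: [0.4608, -0.2276, 0.2296]
ee_rot: [3.139, -0.01, -2.859]
force: [-11.1, -2.2, 4.2]
width: 0.183
```

```bash
python3 - <<'E'
from h import *
mf()
t=snap('top','t5');mf()
E
```

```text
t 6.9 nose_x 4.0 collar_x -71.0 lat 0.09 z -0.36 mm yaw -0.10 deg F [-11.3, 1.0, 4.2] M [0.12, 1.67, 0.08] w 0.183
t 6.95 nose_x 4.0 collar_x -71.0 lat 0.10 z -0.34 mm yaw -0.10 deg F [-10.6, 1.1, 4.0] M [0.1, 1.72, 0.03] w 0.177
```

Blocked, with an upward reaction: the nose is low on the rim. Raise about 1.5 mm while easing off, then push again.

Call:
servo_tool:
  commands:
    - [[0.12,0,-0.03],0,5]
    - [[0.12,0,-0.06],0,5]
    - [[0.05,0,-0.06],0,5]
    - [[0,0,-0.06],0,5]
    - [[0,0,-0.06],0,5]

```text
t: 7.45
tool_pos: [0.4659, -0.2263, 0.2318]
ee_rot: [-3.141, 0.002, -2.856]
force: [0.3, 0.5, -1.3]
width: 0.174
```

```bash
python3 - <<'E'
from h import *
mf()
E
```

```text
t 7.45 nose_x 9.2 collar_x -65.8 lat -0.09 z 1.78 mm yaw 0.07 deg F [0.4, 0.4, -1.3] M [-0.01, 0.08, -0.02] w 0.174
```

It is in, with the nose 9 mm deep and no force. Feeding on.

Call:
servo_tool:
  commands:
    - [[-0.15,0,0],0,5]
    - [[-0.3,0,0],0,5]
    - [[-0.45,0,0],0,5]
    - [[-0.6,0,0],0,5]
    - [[-0.7,0,0],0,5]

```text
t: 7.95
tool_pos: [0.482, -0.2215, 0.2316]
ee_rot: [3.142, 0.0, -2.856]
force: [-0.8, 0.4, -1.4]
width: 0.185
```

```bash
python3 - <<'E'
from h import *
mf()
E
```

```text
t 7.95 nose_x 26.0 collar_x -49.0 lat 0.02 z 1.63 mm yaw 0.05 deg F [-0.7, 0.6, -1.4] M [0.12, 0.19, 0.08] w 0.185
```

Call:
servo_tool:
  commands:
    - [[-0.2,0,0],0,5]
    - [[-0.4,0,0],0,5]
    - [[-0.6,0,0],0,5]
    - [[-0.8,0,0],0,5]
    - [[-0.9,0,0],0,5]

```text
t: 8.45
tool_pos: [0.5038, -0.2151, 0.2316]
ee_rot: [3.142, 0.001, -2.856]
force: [-2.0, 1.7, -0.1]
width: 0.178
```

```bash
python3 - <<'E'
from h import *
mf()
E
```

```text
t 8.45 nose_x 48.7 collar_x -26.3 lat 0.07 z 1.64 mm yaw 0.06 deg F [-1.5, 2.1, -0.1] M [0.31, 0.24, 0.14] w 0.178
```

Call:
servo_tool:
  commands:
    - [[-0.2,0.02,0],0,5]
    - [[-0.4,0.02,0],0,5]
    - [[-0.6,0.02,0],0,5]
    - [[-0.75,0.02,0],0,5]
    - [[-0.85,0.02,0],0,5]

```text
t: 8.95
tool_pos: [0.5238, -0.2088, 0.2316]
ee_rot: [-3.142, 0.0, -2.856]
force: [-1.8, 0.2, -1.0]
width: 0.177
```

```bash
python3 - <<'E'
from h import *
mf()
t=snap('top','t6');s=snap('scene','s6');mf()
z=lambda im,x,y,w,h:cv2.resize(im[y:y+h,x:x+w,::-1],(400,300),interpolation=cv2.INTER_CUBIC)
cv2.imwrite('pics/c6.png',np.hstack([z(s,350,210,80,60),z(t,330,155,80,60)]))
E
```

```text
t 8.95 nose_x 69.7 collar_x -5.3 lat 0.47 z 1.62 mm yaw 0.04 deg F [-1.7, 0.7, -1.0] M [0.22, 0.27, 0.03] w 0.177
t 9.05 nose_x 69.9 collar_x -5.1 lat 0.48 z 1.68 mm yaw 0.05 deg F [0.6, 1.0, -0.4] M [0.2, -0.05, 0.04] w 0.179
```

View pics/c6.png

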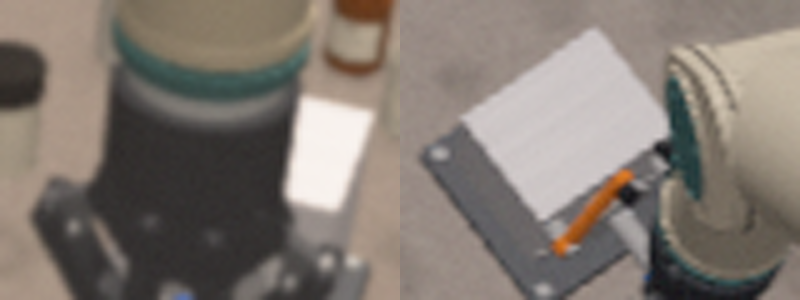

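The collar is about 5 mm out and the bar is still raised. Pressing home.

Call:
servo_tool:
  commands:
    - [[-0.08,0,0],0,5]
    - [[-0.16,0,0],0,5]
    - [[-0.24,0,0],0,5]
    - [[-0.3,0,0],0,5]
    - [[-0.3,0,0],0,5]

```text
t: 9.55
tool_pos: [0.5302, -0.207, 0.2316]
ee_rot: [3.141, -0.001, -2.857]
force: [-4.3, 0.6, 2.2]
width: 0.18
```

```bash
python3 - <<'E'
from h import *
mf()
E
```

```text
t 9.55 nose_x 76.4 collar_x 1.4 lat 0.42 z 1.62 mm yaw 0.02 deg F [-3.9, 1.8, 2.2] M [0.33, 0.59, 0.12] w 0.18
```

Call:
servo_tool:
  commands:
    - [[-0.05,0,0],0,5]
    - [[-0.1,0,0],0,5]
    - [[-0.15,0,0],0,5]
    - [[-0.2,0,0],0,5]
    - [[-0.2,0,0],0,5]

```text
t: 10.05
tool_pos: [0.5317, -0.2067, 0.2316]
ee_rot: [3.14, -0.01, -2.858]
force: [-13.8, -1.2, 11.5]
width: 0.179
```

```bash
python3 - <<'E'
from h import *
mf()
E
```

```text
t 10.05 nose_x 77.8 collar_x 2.8 lat 0.29 z 1.56 mm yaw -0.04 deg F [-13.6, 2.7, 11.5] M [0.59, 2.16, 0.33] w 0.179
```

It stops firmly at about 14 N. A small wiggle (0.5 mm up and down) while pressing should rule out a jam.

Call:
servo_tool:
  commands:
    - [[0.08,0,-0.02],0,5]
    - [[0.08,0,-0.04],0,5]
    - [[0.0,0,-0.04],0,5]
    - [[0,0,-0.02],0,5]
    - [[0,0,-0.02],0,5]

```text
t: 10.55
tool_pos: [0.5317, -0.2067, 0.2317]
ee_rot: [3.14, -0.01, -2.858]
force: [-13.1, -1.7, 8.2]
width: 0.175
```

```bash
python3 - <<'E'
from h import *
mf()
t=snap('top','t7');mf()
E
```

```text
t 10.55 nose_x 77.9 collar_x 2.9 lat 0.31 z 1.75 mm yaw -0.04 deg F [-13.0, 2.0, 8.2] M [0.4, 2.05, 0.37] w 0.175
t 10.6 nose_x 77.8 collar_x 2.8 lat 0.27 z 1.71 mm yaw -0.04 deg F [-13.0, 3.1, 8.1] M [0.44, 2.06, 0.32] w 0.181
```

It is at the same stop, so the collar is home. Easing off, opening and rising.

Call:
servo_tool:
  commands:
    - [[0.1,0,0.02],0,5]
    - [[0.12,0,0.02],0,5]
    - [[0.12,0,0.02],0,30]
    - [[0.12,0,0.02],0,60]
    - [[0.12,0,0.02],0,60]

```text
t: 11.1
tool_pos: [0.5334, -0.2063, 0.2318]
ee_rot: [-3.141, 0.002, -2.856]
force: [-0.2, 0.6, -0.3]
width: 0.679
```

Call:
servo_tool:
  commands:
    - [[0,0,0],0,60]
    - [[0,0,-0.4],0,60]
    - [[0,0,-1.2],0,60]
    - [[0,0,-2.4],0,60]
    - [[0,0,-3.6],0,60]

```text
t: 11.6
tool_pos: [0.5325, -0.2062, 0.323]
ee_rot: [3.141, -0.0, -2.856]
force: [0.8, -0.4, 0.3]
width: 0.703
```

Call:
servo_tool:
  commands:
    - [[1.0,1.0,-0.8],0,0]
    - [[2.5,1.8,-1.2],0,0]
    - [[4.0,1.8,-1.2],0,0]
    - [[5.0,1.8,-1.2],0,0]
    - [[5.0,1.8,-1.2],0,0]

```text
t: 12.1
tool_pos: [0.3965, -0.1992, 0.3523]
ee_rot: [-3.141, -0.003, -2.86]
force: [0.2, 0.3, 0.3]
width: -0.0
```

```bash
python3 - <<'E'
from h import *
mf()
t=snap('top','t8');s=snap('scene','s8')
z=lambda im,x,y,w,h:cv2.resize(im[y:y+h,x:x+w,::-1],(400,600),interpolation=cv2.INTER_CUBIC)
cv2.imwrite('pics/c8.png',np.hstack([z(s,365,215,60,90),z(t,335,155,60,90)]))
E
```

```text
t 12.1 nose_x -49.8 collar_x -124.8 lat 45.48 z 122.35 mm yaw -0.17 deg F [0.2, 0.2, 0.3] M [-0.02, -0.02, -0.01] w -0.0
```

View pics/c8.png

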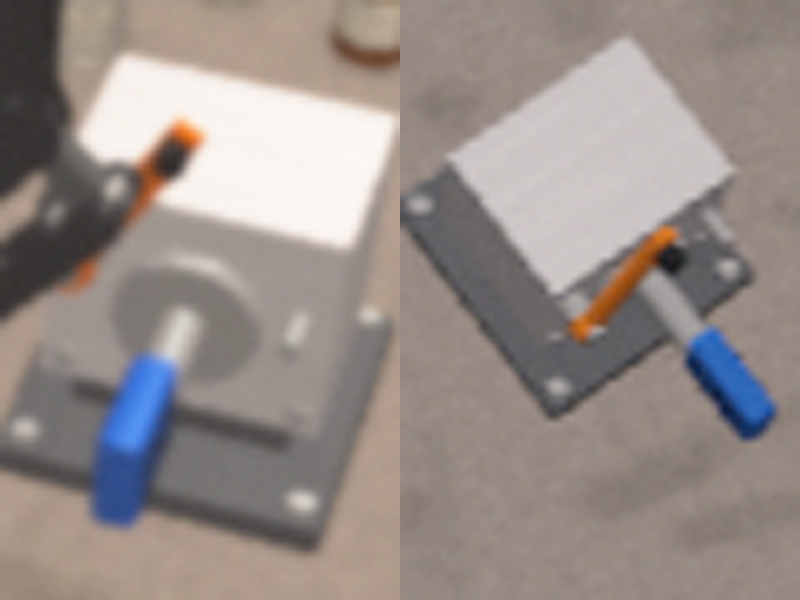

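The collar looks flat on the face (scene crop 187,325) and the bar is still raised, with its knob at top crop (671,258). Checking depth and bar angle by projection.

```bash
python3 - <<'E'
from h import *
c,l,k=axes(); P=lambda x,y,z:MC+c*x/1e3+l*y/1e3+k*z/1e3
T=lambda p:((proj('top',p)-[335,155])*6.667+[400,0]).round(0); S=lambda p:((proj('scene',p)-[365,215])*6.667).round(0)
for e in(0,-5):
  print('gap',e,'collar rear centre S',S(P(-8+e,0,0)),'stem/grip rear top corners T',T(P(-95+e,8,18)),T(P(-95+e,-8,18)),'front T',T(P(-45+e,8,18)),T(P(-45+e,-8,18)),'S rear bottom',S(P(-95+e,0,-18)))
for th in(.8,.9,1.0,1.1,1.15):
  p=P(-29,40-68*np.cos(th),18+68*np.sin(th)); print(th,'T',T(p),'S',S(p))
go(P(-26,44,233.4+0),np.pi+MY)
E
```

```text
gap 0 collar rear centre S [184. 324.] stem/grip rear top corners T [749. 427.] [778. 407.] front T [682. 339.] [711. 319.] S rear bottom [109. 525.]
gap -5 collar rear centre S [180. 333.] stem/grip rear top corners T [756. 436.] [785. 416.] front T [689. 347.] [718. 328.] S rear bottom [104. 535.]
0.8 T [701. 258.] S [211. 209.]
0.9 T [693. 261.] S [197. 194.]
1.0 T [683. 265.] S [182. 181.]
1.1 T [673. 270.] S [165. 168.]
1.15 T [668. 273.] S [156. 162.]
t 12.2 pos [ 0.4001 -0.1985  0.3525] rot [-3.1402e+00  1.7000e-03 -2.8573e+00] F [-0.7  0.4 -0.7] M [-0.03 -0.07 -0.  ] w 0.001
  shift [-7.002 -0.038  1.776] turn [-0.01   0.012 -0.003]
```

Depth matches gap 0, and the bar is at about 1.05 rad. Bringing the shut fingers in to the left of the bar, level from the front.

Call:
servo_tool:
  commands:
    - [[-1.4,0,0.5],0,0]
    - [[-2.9,0,1.0],0,0]
    - [[-4.4,0.0,1.5],0,0]
    - [[-5.9,0.02,1.78],0,0]
    - [[-7.0,0.02,1.78],0,0]

```text
t: 12.7
tool_pos: [0.5709, -0.1462, 0.3061]
ee_rot: [3.14, 0.001, -2.854]
force: [0.1, 0.8, 0.3]
width: 0.002
```

```bash
cat >> h.py <<'E'
def tip():
    s=ctrl.read_state(); c,l,k=axes(); d=s['tool_pos']-MC
    print('t',round(s['t'],2),'tip x %.1f y %.1f z %.1f mm'%(d@c*1e3,d@l*1e3,(d[2]-.1734)*1e3),'F',[round(float(s['force']@a),1) for a in(c,l,k)])
E
python3 - <<'E'
from h import *
tip()
t=snap('top','t9');s=snap('scene','s9')
z=lambda im,x,y,w,h:cv2.resize(im[y:y+h,x:x+w,::-1],(400,600),interpolation=cv2.INTER_CUBIC)
cv2.imwrite('pics/c9.png',np.hstack([z(s,355,205,60,90),z(t,335,155,60,90)]))
E
```

```text
t 12.7 tip x -22.6 y 47.3 z 57.7 mm F [0.3, 0.7, 0.3]
```

View pics/c9.png

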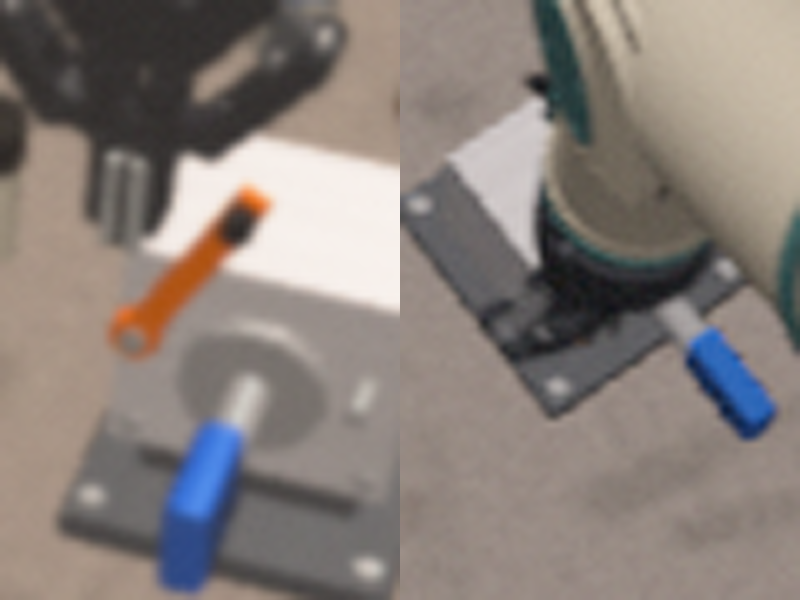

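Fingers (scene crop 130,200) are left of the raised bar. Sweeping right first, then down along the arc.

Call:
servo_tool:
  commands:
    - [[0.13,-0.3,0],0,0]
    - [[0.13,-0.55,0],0,0]
    - [[0.13,-0.8,0],0,0]
    - [[0.13,-1.05,0],0,0]
    - [[0.13,-1.3,0],0,0]

```text
t: 13.3
tool_pos: [0.5734, -0.1813, 0.3072]
ee_rot: [3.141, -0.0, -2.857]
force: [-0.2, 0.9, -0.6]
width: 0.002
```

```bash
python3 - <<'E'
from h import *
tip()
E
```

```text
t 13.3 tip x -30.0 y 12.9 z 58.8 mm F [0.1, 0.9, -0.6]
```

```bash
python3 - <<'E'
from h import *
s=snap('scene','s10')
cv2.imwrite('pics/c10.png',cv2.resize(s[205:295,355:425,::-1],(467,600),interpolation=cv2.INTER_CUBIC)); tip()
E
```

```text
t 13.35 tip x -30.1 y 11.5 z 58.8 mm F [0.2, 0.5, 0.2]
```

View pics/c10.png

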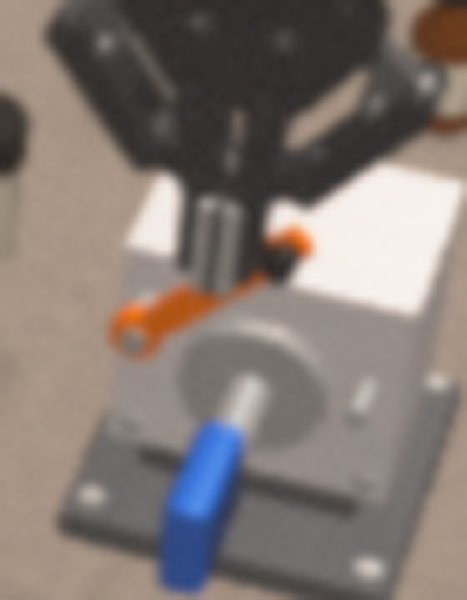

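The bar swung to about 0.7 rad, pushed by its knob. Now over the top of bar and knob, then straight down.

Call:
servo_tool:
  commands:
    - [[0,0.1,-0.4],0,0]
    - [[0,0.1,-0.85],0,0]
    - [[-0.05,-0.3,-0.85],0,0]
    - [[-0.15,-0.8,-0.85],0,0]
    - [[-0.15,-1.2,-0.85],0,0]

```text
t: 13.85
tool_pos: [0.5864, -0.21, 0.3285]
ee_rot: [-3.14, 0.001, -2.857]
force: [0.4, -0.5, -0.0]
width: 0.0
```

```bash
python3 - <<'E'
from h import *
tip()
E
```

```text
t 13.85 tip x -25.6 y -18.2 z 80.1 mm F [0.2, -0.6, -0.0]
```

Call:
servo_tool:
  commands:
    - [[0,0,0.4],0,0]
    - [[0,0,0.8],0,0]
    - [[0,0,1.2],0,0]
    - [[0,0,1.55],0,0]
    - [[0,0,1.85],0,0]

```text
t: 14.35
tool_pos: [0.5886, -0.2226, 0.2858]
ee_rot: [-3.114, 0.01, -2.866]
force: [7.6, -32.3, 10.9]
width: -0.002
```

```bash
python3 - <<'E'
from h import *
tip()
E
```

```text
t 14.35 tip x -27.0 y -31.0 z 37.4 mm F [-1.8, -33.1, 10.9]
```

The fingertip slid off past the bar's end, with 33 N sideways. Relieving to the right, then up.

Call:
servo_tool:
  commands:
    - [[0,-0.5,0],0,0]
    - [[0,-0.7,-0.1],0,0]
    - [[0,-0.7,-0.6],0,0]
    - [[0,-0.7,-1.2],0,0]
    - [[0,-0.7,-1.9],0,0]

```text
t: 14.85
tool_pos: [0.5902, -0.2234, 0.33]
ee_rot: [3.139, -0.002, -2.854]
force: [0.9, 0.7, -0.1]
width: -0.001
```

```bash
python3 - <<'E'
from h import *
tip()
s=snap('scene','s11')
cv2.imwrite('pics/c11.png',cv2.resize(s[205:295,355:435,::-1],(533,600),interpolation=cv2.INTER_CUBIC)); tip()
E
```

```text
t 14.85 tip x -25.7 y -32.2 z 81.6 mm F [1.0, 0.4, -0.1]
t 14.9 tip x -24.6 y -32.8 z 85.1 mm F [0.8, -0.1, 2.1]
```

View pics/c11.png

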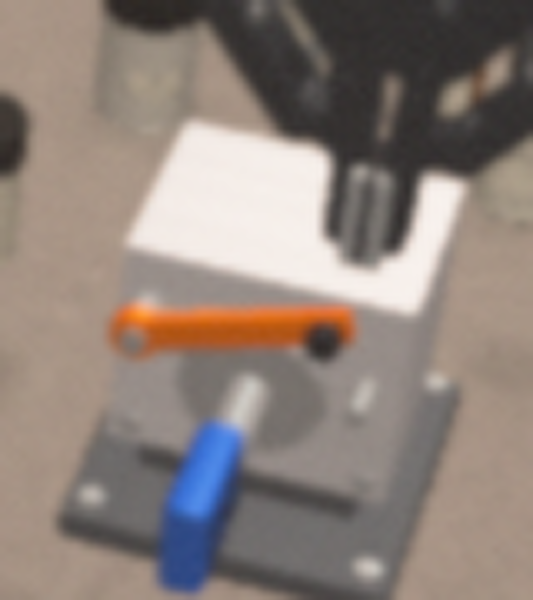

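The bar now stands at about 0.3 rad (knob at crop 322,340) and the fingers are clear above it. Shifting 20 mm left and pressing down.

Call:
servo_tool:
  commands:
    - [[0,0.4,0],0,0]
    - [[0,0.85,0],0,0]
    - [[0,0.85,0.3],0,0]
    - [[0,0.85,0.8],0,0]
    - [[0,0.85,1.2],0,0]

```text
t: 15.4
tool_pos: [0.5842, -0.2048, 0.2977]
ee_rot: [3.141, -0.002, -2.856]
force: [0.3, -0.6, -0.5]
width: -0.001
```

```bash
python3 - <<'E'
from h import *
tip()
c,l,k=axes(); P=lambda x,y,z:MC+c*x/1e3+l*y/1e3+k*z/1e3
for th in(0,.1,.2,.3,.4,.5): print(th,((proj('scene',P(-29,40-68*np.cos(th),18+68*np.sin(th)))-[355,205])*6.667).round())
E
```

```text
t 15.4 tip x -26.2 y -12.6 z 49.3 mm F [0.1, -0.6, -0.5]
0 [322. 408.]
0.1 [324. 392.]
0.2 [323. 375.]
0.3 [321. 358.]
0.4 [316. 341.]
0.5 [309. 324.]
```

Call:
servo_tool:
  commands:
    - [[0,0,0.15],0,0]
    - [[0,0,0.3],0,0]
    - [[0,0,0.5],0,0]
    - [[0,0,0.65],0,0]
    - [[0,0,0.75],0,0]

```text
t: 15.9
tool_pos: [0.5848, -0.205, 0.2807]
ee_rot: [-3.141, 0.0, -2.857]
force: [-0.4, -0.8, 0.1]
width: 0.002
```

```bash
python3 - <<'E'
from h import *
tip()
E
```

```text
t 15.9 tip x -25.7 y -13.0 z 32.3 mm F [-0.7, -0.7, 0.1]
```

Call:
servo_tool:
  commands:
    - [[0,0,0.12],0,0]
    - [[0,0,0.24],0,0]
    - [[0,0,0.33],0,0]
    - [[0,0,0.38],0,0]
    - [[0,0,0.38],0,0]

```text
t: 16.4
tool_pos: [0.5848, -0.2048, 0.2722]
ee_rot: [-3.141, 0.0, -2.856]
force: [-0.9, -0.1, 6.2]
width: 0.0
```

```bash
python3 - <<'E'
from h import *
tip()
E
```

```text
t 16.4 tip x -25.6 y -12.8 z 23.8 mm F [-0.9, 0.1, 6.2]
```

6 N at tip height 23.8 mm, against 24 expected at rest. A touch more press, then retreat and look.

Call:
servo_tool:
  commands:
    - [[0,0,0.04],0,0]
    - [[0,0,0.08],0,0]
    - [[0,0,0.08],0,0]
    - [[0,0,0.08],0,0]
    - [[0,0,0.08],0,0]

```text
t: 16.9
tool_pos: [0.5848, -0.2048, 0.2717]
ee_rot: [-3.14, 0.001, -2.857]
force: [-3.6, 1.5, 16.0]
width: -0.001
```

```bash
python3 -c "
from h import *
tip()"
```

```text
t 16.9 tip x -25.6 y -12.8 z 23.3 mm F [-3.0, 2.4, 16.0]
```

Call:
servo_tool:
  commands:
    - [[0,0,-0.4],0,0]
    - [[0,0,-1.2],0,0]
    - [[0,0,-2.2],0,0]
    - [[0.8,0,-3.2],0,0]
    - [[2.2,0,-3.6],0,0]

```text
t: 17.4
tool_pos: [0.5338, -0.2191, 0.3617]
ee_rot: [-3.14, 0.006, -2.853]
force: [0.0, -1.6, -0.0]
width: -0.001
```

Call:
servo_tool:
  commands:
    - [[1.2,1.0,0],0,0]
    - [[2.4,2.5,0],0,0]
    - [[3.0,4.0,0],0,0]
    - [[3.0,5.0,0],0,0]
    - [[3.0,5.0,0],0,0]

```text
t: 17.9
tool_pos: [0.4234, -0.1184, 0.3598]
ee_rot: [3.14, -0.001, -2.852]
force: [0.4, -0.4, 0.7]
width: -0.001
```

```bash
python3 - <<'E'
from h import *
tip()
t=snap('top','t12');s=snap('scene','s12')
z=lambda im,x,y,w,h,W:cv2.resize(im[y:y+h,x:x+w,::-1],(W,300),interpolation=cv2.INTER_CUBIC)
a=np.hstack([z(s,355,215,80,60,400),z(t,335,160,80,60,400)]);b=np.hstack([z(s,180,150,400,300,400),z(t,150,80,400,300,400)])
cv2.imwrite('pics/c12.png',np.vstack([a,b]))
c,l,k=axes(); P=lambda x,y,z:MC+c*x/1e3+l*y/1e3+k*z/1e3
for th in(0,.05,.1): 
  p=P(-29,40-68*np.cos(th),18+68*np.sin(th)); print(th,((proj('scene',p)-[355,215])*5).round(),((proj('top',p)-[335,160])*5+[400,0]).round())
print('collar S',((proj('scene',P(-8,0,0))-[355,215])*5).round(),'grip rear top T',((proj('top',P(-95,0,18))-[335,160])*5+[400,0]).round())
E
```

```text
t 17.9 tip x -156.3 y 115.4 z 111.4 mm F [0.3, -0.5, 0.7]
0 [242. 256.] [644. 175.]
0.05 [243. 250.] [645. 173.]
0.1 [243. 244.] [645. 172.]
collar S [188. 243.] grip rear top T [673. 288.]
```

View pics/c12.png

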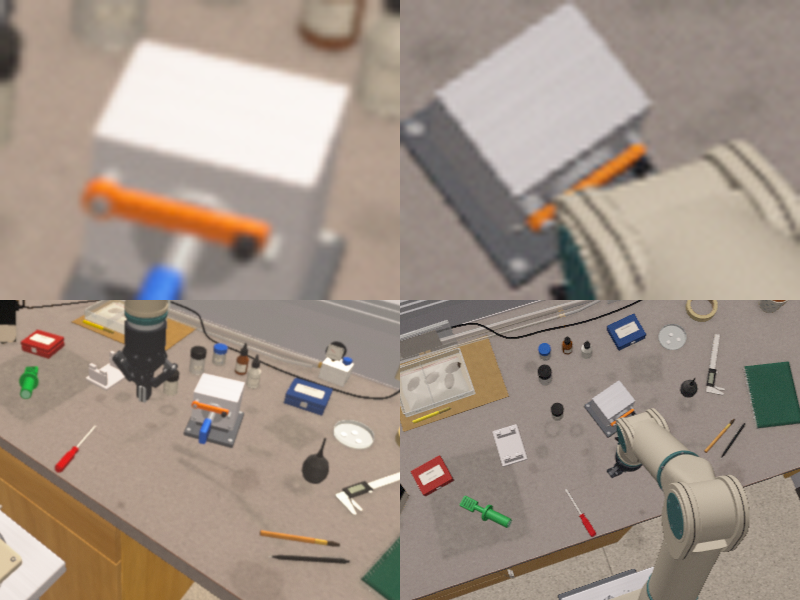

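The bar lies parallel to the mount's top edge, with crop slopes of about 0.25 and 0.24, and its end is on the rest pin (275,245). The bystanders look undisturbed. Handing in.

```bash
python3 -c "
from h import *
tip(); print(ctrl.close_job())"
```

```text
t 18.0 tip x -155.4 y 112.2 z 111.4 mm F [0.1, -0.0, -0.1]
the job is handed in; nothing more can be done
None
```

The lens cartridge is in the mount with its collar against the face. The orange bar is down behind it on its rest, and I handed the job in at 18.0 s with the arm clear.

- **Insertion:** The barrel first caught low on the bore's rim at about 11 N. I raised it roughly 1.5 mm and it went in with little force. The collar stopped firmly at about 13 N and did not move when I wiggled it. After release, its position in the pictures matched the fully home position to about 1 mm.
- **Retaining bar:** On the first downward press the fingertip slipped off past the bar's end, giving a sideways force of about 33 N. I backed off and pressed again. The bar then stopped at 23.3–23.8 mm above the bore's axis, against 24 mm expected, and held 16 N.
- **Last picture:** The bar looks parallel to the mount's top edge and sits at the rest pin. The knob appeared about 2 px higher than the model predicts. It was off by a similar amount when the bar was raised, so I put this down to reading the picture rather than the bar being up.
- **Other things on the bench:** They look undisturbed by eye; I did not measure their positions again.
- **Not rechecked:** The arm hid the grip in the last top view, so I did not remeasure the collar's depth after lowering the bar.

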